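Pry open the guard and hold the enabling button half-way

ROBOT

A 6-joint arm with a two-finger parallel gripper is mounted at the origin on a cart in front of the work surface, level with it; the furniture and walls round the work are solid. World frame = base frame: x ahead of the robot, y to its left, z up, the work surface at z = 0. Lengths are in m, angles in rad, forces in N, time in s.
With the tool pointing down it reaches from about 0.3 to 0.875 m from the base axis. Payload 4.2 kg.
Tool frame: the origin (TCP) lies between the finger pads; the fingertips stand 14 mm ahead of it and the grasp point (between the pads) lies 5 mm behind it (ctrl.tcp_to_tips is the distance from the TCP to the fingertips, in m); z points along the fingers, y is the line along which they close (so a half turn about z gives the same grasp; the last joint's range is limited). The gripper opens to 85 mm and grips with 20 to 120 N. Pads are 22 mm wide; open, the fingers measure 114 mm over their backs; the gripper's body (76 mm by 85 mm) begins 54 mm behind the grasp point. The pads swing forward as they close: fully open they stand 13 mm farther back than shut.
Start: joints at [-1.122, 0.32, 1.565, -0, 1.257, -0.02], TCP at [0.26, -0.513, 0.245] pointing down, gripper open.
Joint ranges: [-3.11, 3.11], [-0.84, 2.01], [0.21, 2.61], [-1.34, 4.49], [0.05, 2.63], [-2.56, 2.56]. Speed limits (rad/s): [2.57, 2.57, 3.14, 3.14, 3.14, 3.14].

INTERFACE

Orientations are given as a unit quaternion [x, y, z, w].
In Python, from bench import ctrl, capture, sign_off gives the robot as it stands. The module is installed in compiled form; this text tells all that it offers.
- The arm moves only by the tool carry_out, never from a script. Its argument "deltas" is a list of rows, each an object of numbers: "tx", "ty", "tz": the shift along the tool's x, y, z in mm; "twist": the turn about the tool's z in rad; "fingers": the opening, from -1 (shut) to 1 (fully open). A call has 1 to 5 rows; each row shifts and turns the commanded pose from where the row before left it, along the tool's axes as they then stand; what a row does not reach is not made up. A row lasts 1/10 s, in which the tool goes at most 50 mm and 8.59 degrees, less where a joint would pass 70% of its speed; a pose out of reach is approached as far as the arm can. A call is refused whole if a number of a shift passes 50 or a number of a turn 0.15, either way. A call with a gripper value outside its range is refused whole. The fingers move at their own pace and stop on an object; "force" is the grip in N (left out, the last holds). Time passes only in rows, so rows that do not move let the fingers close. It gives the time, the measured TCP pose, the force, the opening and the grip force at its end, in the units of the state.
- ctrl.get_state(): the state, without advancing time (a new reading comes with each control period).
- capture(name): name is "scene" or "top" or "wrist"; returns a dict with "frame" (480x640x3 uint8, blue, green, red), "mtx" (3x3 intrinsics, pixels), "extrinsics" (4x4, takes a point from world to camera coordinates). Camera axes: x right, y down, z forward; pixel columns grow to the right and rows downward; lengths in m; the calibration is good to about 2 mm. A picture is of the moment at which its call begins. There is no depth.
- sign_off(): hands the job in; it is judged then, once.
The state is a dict: "time": time; "qpos": joint angles; "dq": joint speeds; "joint_efforts": joint torques, N m; "eef_pos": TCP position; "tcp_rot": TCP orientation; "ft_force": force on the tool from outside, world axes, zero at the start; "torque": the same for the moment, N m; "finger_gap": finger opening in m; "grip_force": force on a finger pad.
Only numpy, scipy, OpenCV 4.12 (cv2) and the standard library are available. Lean on these libraries where they do the work, as an engineer would, in place of code of your own. Each camera call takes 0.05 s, during which the arm holds its last target. There are 200 camera calls.

TASK

Pick up the blue-handled pry blade and use its blade, not the fingers, to lever up the hinged clear cover of the grey switch box by its orange lip until it tips right over backwards and stays open, then lay the pry blade back on the desk clear of the switch box without dropping it. Then press the yellow enabling button with the fingertips to the middle of its travel, about 7 of its 14 mm and never down to its stop, and finish while still holding it there: the program ends with the button held half-way. Leave the tape roll, the relay board and the small carton where they are.

Things in the scene. Friction and masses are not known exactly. Their poses are not given: they have to be found in the camera images.
- switch_box: grey switch box fixed to the desk: an open-topped housing 80 mm (its x) by 96 mm (its y), rim 70 mm above the desk, walls 6 mm. Origin: centre of its underside, on the desk. Its +x runs from the front (the orange lip side, toward the robot) to the back (the hinge side); z up.
- cover (a joint): angle of the flat clear cover over the switch box, rad: 0 = shut, lying level on the rim; grows as the front lip swings up and back about the hinge; 2.5 = stop, tipped over backwards. The cover is 96 mm wide, 4 mm thick, 80 g, without latch or spring: left before about 1.4 it falls shut, beyond 1.75 it falls open to the stop by itself.
- cover_hinge (a point): point on the cover's hinge axis, middle of its width, at the cover's underside: 44 mm behind the middle of the switch box and 71 mm above the desk. The axis is along the box's y.
- cover_lip (a point): middle of the underside of the front edge of the cover, on the orange lip; 98 mm from the hinge. When shut it is 71 mm above the desk, 54 mm in front of the middle of the box. The orange lip, 40 mm wide in y, overhangs the box's front wall by 14 mm with nothing beneath it, so the blade goes in level under it, at most 14 mm deep before it meets the front wall.
- button (a joint): travel of the yellow mushroom button, m: 0 = up, 0.014 = down on its stop. The spring pushes back with 1.6 N at the start, 4.4 N at 7 mm and 7.2 N at 14 mm (400 N per m).
- button_top (a point): middle of the top of the yellow button, a 28 mm wide cap in the middle of the switch box, 68.5 mm above the desk when up. It moves straight down when pressed. Inside the box the open well round it is 68 mm (x) by 84 mm (y).
- blade_handle (a point): centre of the pry blade's blue handle (80 mm long in x, 20 mm wide in y, 22 mm high, so 11 mm above the desk as it lies). Its +x points along the tool toward the steel blade. Whole tool 130 mm long, about 60 g. It starts on the bare desk left or right of the black keyboard (fixed, 30 mm high, reaching to the front of the switch box). Grasp the handle across its 20 mm width.
- blade_tip (a point): middle of the tip of the steel blade: 90 mm ahead of the handle's centre along the tool's +x and at the same height. The blade is 14 mm wide, 3 mm thick (1.5 mm above and below this point) and free for 44 mm behind the tip; its flat side is level as the tool lies.
- tape_roll: black roll of tape lying flat, 63 mm across, 18 mm high; to be left alone. Origin: centre of its underside.
- relay_module: blue relay circuit board 34 x 52 mm, 16 mm high; to be left alone. Origin: centre of its underside.
- cap_box: small cardboard carton 42 x 62 mm, 28 mm high; to be left alone. Origin: centre of its underside.

How it is judged:
By the outcome, as a careful person would: the job done as asked, in the order asked, and still so for the second after the job is handed in, while the arm keeps its last pose, push and grip.
It also fails if it takes over 51 s, if anything falls off the work surface, if the arm or the gripper's body presses on something with over 40 N, if the wrist force passes 120 N, or if a joint passes its speed limit or range.

## Working session

There is one attempt and no reset: what is moved stays moved. The work goes in short steps, Python scripts to look and compute and a tool call to move; the robot and the scene stay as the last step left them, time stands still between calls to the robot, and variables do not carry over. Pictures are saved under pics/ and viewed, at most 10 in all, crops included, and the job is handed in when it is done.

Besides the shell and the picture viewer there is one more tool, called after ">>>" in YAML: its name, and indented under it one key for each argument. carry_out: Moves the arm, as the interface text tells. Its arguments: {"type":"object","properties":{"deltas":{"type":"array"},"force":{"type":"number"}},"required":["deltas"]}

```bash
mkdir -p pics; ls
python3 - <<'E'
from bench import ctrl,capture
import cv2,numpy as np
s=ctrl.get_state()
print({k:np.round(v,3).tolist() for k,v in s.items()}, ctrl.tcp_to_tips)
for n in("top","scene"):
    c=capture(n);cv2.imwrite(f"pics/{n}0.png",c["frame"]);np.savez(f"{n}0.npz",**c)
E
```

```text
pics
{'time': 0.0, 'qpos': [-1.122, 0.32, 1.566, 0.0, 1.257, -0.02], 'dq': [-0.002, 0.0, -0.001, -0.0, -0.0, -0.001], 'joint_efforts': [-0.0, -41.552, -23.416, 0.0, 0.008, 0.0], 'eef_pos': [0.26, -0.513, 0.244], 'tcp_rot': [0.973, 0.232, -0.0, -0.001], 'ft_force': [-0.035, 0.171, 0.363], 'torque': [0.015, -0.024, 0.003], 'grip_force': 0.0, 'finger_gap': 0.085} 0.014
```

View pics/top0.png

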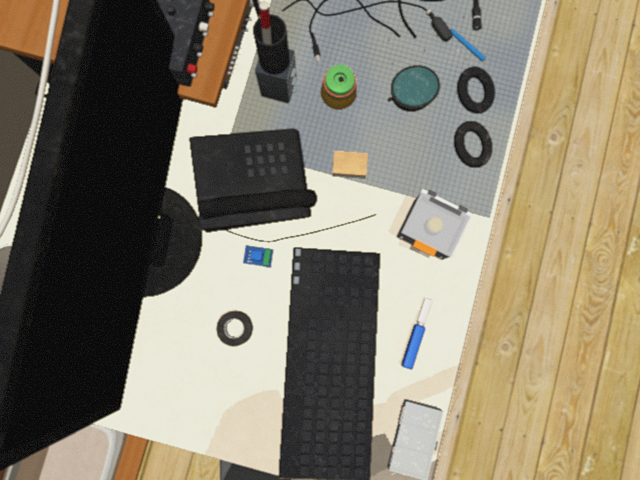

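View pics/scene0.png

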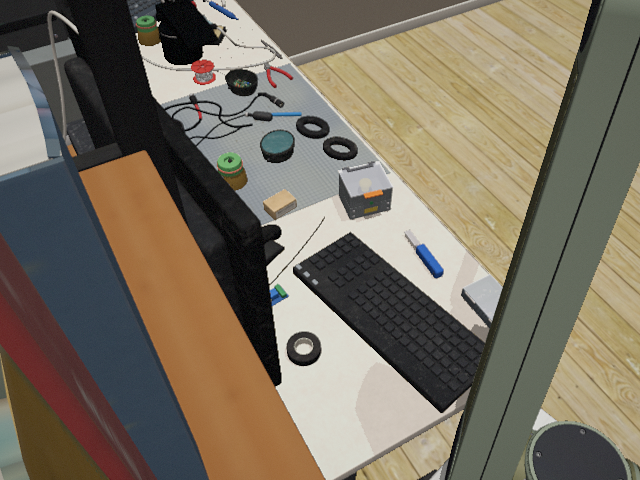

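The top view shows the box at about (435,225), with its orange lip at (428,247). The blue handle is at (413,347) and the blade tip at about (427,300). The keyboard lies to the left of the tool.

```bash
cat > h.py <<'E'
import numpy as np,cv2
from scipy.spatial.transform import Rotation as R
def unproj(c,uv,z):
    E=c["extrinsics"];K=c["mtx"];o=-E[:3,:3].T@E[:3,3]
    d=E[:3,:3].T@np.linalg.inv(K)@np.array([uv[0],uv[1],1.]);return o+d*(z-o[2])/d[2]
def proj(c,P):
    E=c["extrinsics"];p=(np.atleast_2d(P)@E[:3,:3].T+E[:3,3])@c["mtx"].T;return p[:,:2]/p[:,2:]
def mask(f,lo,hi,roi=None):
    m=cv2.inRange(cv2.cvtColor(f,cv2.COLOR_BGR2HSV),np.array(lo),np.array(hi))
    if roi:
        k=np.zeros_like(m);x0,y0,x1,y1=roi;k[y0:y1,x0:x1]=1;m=m*k
    return m
def rect(m):
    n,l,s,c=cv2.connectedComponentsWithStats(m);i=1+np.argmax(s[1:,4])
    ys,xs=np.where(l==i);return c[i],s[i,4],cv2.minAreaRect(np.c_[xs,ys].astype(np.float32)),np.c_[xs,ys]
E
python3 - <<'E'
from h import *
c=np.load("top0.npz");f=c["frame"]
print("cam",-c["extrinsics"][:3,:3].T@c["extrinsics"][:3,3])
hc,a,r,p=rect(mask(f,(100,120,60),(130,255,255),(390,290,450,380)))
H=unproj(c,hc,.02);print("handle",hc,a,r,H)
P=np.array([unproj(c,q,.02)[:2] for q in p]);w,v=np.linalg.eigh(np.cov(P.T));ax=v[:,1];print("axis",ax,np.degrees(np.arctan2(ax[1],ax[0])))
print("tip px ->",unproj(c,(427,299),.0125))
lc,a,r,p=rect(mask(f,(5,150,120),(22,255,255),(400,225,460,270)));print("lip",lc,a,r,unproj(c,lc,.074))
for z in(.0685,):
  try:
    bc,a,r,p=rect(mask(f,(15,40,140),(35,255,255),(420,210,455,240)));print("btn",bc,a,unproj(c,bc,z))
  except Exception as e:print(e)
for n,q,z in(("tape",(235,328),.018),("relay",(258,256),.01),("carton",(350,163),.028),("kbd FR",(379,253),.03),("kbd FL",(294,248),.03),("kbd nearR",(369,478),.03),("deskR",(440,470),0),("deskR2",(490,215),0),("graybox",(415,440),.03)):print(n,unproj(c,q,z).round(3))
cr=cv2.resize(f[180:380,370:510],None,fx=4,fy=4,interpolation=cv2.INTER_CUBIC)[:,:]
cv2.imwrite("pics/crop0.png",cv2.resize(f[180:310,370:510],None,fx=4.5,fy=4.5,interpolation=cv2.INTER_CUBIC))
E
```

```text
cam [ 0.48920676 -0.08782915  1.03486244]
handle [413.00657895 346.21710526] 456 ((412.98828125, 346.1726379394531), (10.493873596191406, 43.37467575073242), 17.927919387817383) [ 0.425082   -0.26371125  0.02      ]
axis [-0.94576377  0.32485519] 161.04319788977676
tip px -> [ 0.5087105 -0.2916152  0.0125   ]
lip [424.26347305 247.79041916] 167 ((424.5000305175781, 248.00001525878906), (24.149534225463867, 6.7082037925720215), 26.56505012512207) [ 0.59496464 -0.27618253  0.074     ]
btn [434.8089172  224.33121019] 157 [ 0.63661719 -0.29633064  0.0685    ]
tape [0.456 0.052 0.018]
relay [0.585 0.014 0.01 ]
carton [ 0.755 -0.152  0.028]
kbd FR [ 0.59  -0.203  0.03 ]
kbd FL [ 0.598 -0.051  0.03 ]
kbd nearR [ 0.204 -0.183  0.03 ]
deskR [ 0.208 -0.312  0.   ]
deskR2 [ 0.665 -0.415  0.   ]
graybox [ 0.266 -0.263  0.03 ]
```

View pics/crop0.png

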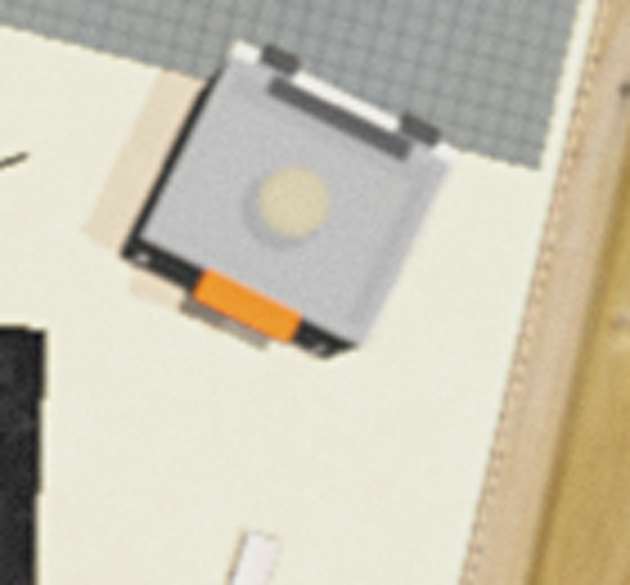

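>>> carry_out:
  deltas:
    - {"tx": 31.5, "ty": -19.3, "tz": 12, "fingers": 0.0}
    - {"tx": 31.5, "ty": -19.3, "tz": 12}
    - {"tx": 31.5, "ty": -19.3, "tz": 12}
    - {"tx": 31.5, "ty": -19.3, "tz": 12}
    - {"tx": 31.5, "ty": -19.3, "tz": 12}

```text
validation failed for argument at $.de...
```

>>> carry_out:
  deltas:
    - {"tx": 31.5, "ty": -19.3, "tz": 12}
    - {"tx": 31.5, "ty": -19.3, "tz": 12}
    - {"tx": 31.5, "ty": -19.3, "tz": 12}
    - {"twist": 0.14}
    - {"twist": 0.14}

```text
validation failed for argument at $.de...
```

>>> carry_out:
  deltas:
    - {"twist": 0.13}
    - {"twist": 0.13}
    - {"twist": 0.13}
    - {"twist": 0.13}
    - {}

```text
validation failed for argument at $.de...
```

```bash
cat >> h.py <<'E'
def pose(s):
    r=R.from_quat(s["tcp_rot"]).as_matrix();return np.array(s["eef_pos"]),r,np.degrees(np.arctan2(r[1,0],r[0,0]))
def go(s,P,yaw=None):
    p,r,y=pose(s);print("now",p.round(4),"yaw",round(y,2),"tilt",r[2,:2].round(4));print("need mm",(r.T@(np.array(P)-p)*1e3).round(1),"twist","" if yaw is None else round(np.radians(y-yaw),4))
E
python3 - <<'E'
from h import *
from bench import ctrl,capture
c=capture("wrist");cv2.imwrite("pics/w1.png",c["frame"]);np.savez("w1.npz",**c)
s=ctrl.get_state();go(s,[.4156,-.2608,.016],-19);print(s["time"],s["finger_gap"],s["ft_force"])
f=c["frame"]
hc,a,r,p=rect(mask(f,(100,120,60),(130,255,255)))
P=np.array([unproj(c,q,.02)[:2] for q in p[::5]]).astype(np.float32)
print(hc,a,P.mean(0),cv2.minAreaRect(P))
print("proj tip",proj(c,[[.51,-.293,.0125],[.425,-.2637,.022]]))
E
```

```text
now [ 0.2596 -0.5127  0.2447] yaw 26.86 tilt [ 0.0001 -0.0013]
need mm [ 252.9 -153.9  228.9] twist 0.8004
0.15 0.0852765710912704 [ 0.55302558 -0.05027452 -0.38171983]Traceback (most recent call last):
  File "<stdin>", line 6, in <module>
  File "h.py", line 14, in rect
    n,l,s,c=cv2.connectedComponentsWithStats(m);i=1+np.argmax(s[1:,4])
                                                    ~~~~~~~~~^^^^^^^^^
    return _wrapfunc(a, 'argmax', axis=axis, out=out, **kwds)
    return bound(*args, **kwds)
ValueError: attempt to get argmax of an empty sequence
```

View pics/w1.png

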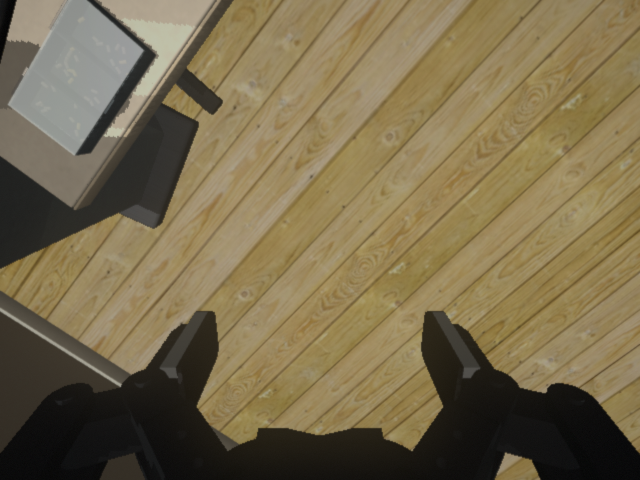

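The move was refused, probably because every row needs all its keys. The wrist picture shows only the open fingers at (200,340) and (440,340), with floor and the desk corner at top left.

>>> carry_out:
  deltas:
    - {"tx": 31.5, "ty": -19.3, "tz": 12, "twist": 0, "fingers": 0.0}
    - {"tx": 31.5, "ty": -19.3, "tz": 12, "twist": 0, "fingers": 0.0}
    - {"tx": 31.5, "ty": -19.3, "tz": 12, "twist": 0, "fingers": 0.0}
    - {"tx": 31.5, "ty": -19.3, "tz": 12, "twist": 0, "fingers": 0.0}
    - {"tx": 31.5, "ty": -19.3, "tz": 12, "twist": 0, "fingers": 0.0}

```text
time: 0.65
eef_pos: [0.3571, -0.3543, 0.1847]
tcp_rot: [0.973, 0.232, -0.0, -0.0]
ft_force: [0.8, -0.0, 0.3]
finger_gap: 0.0428
grip_force: 0.0
```

>>> carry_out:
  deltas:
    - {"tx": 31.5, "ty": -19.3, "tz": 12, "twist": 0, "fingers": 0.0}
    - {"tx": 31.5, "ty": -19.3, "tz": 12, "twist": 0, "fingers": 0.0}
    - {"tx": 31.5, "ty": -19.3, "tz": 12, "twist": 0, "fingers": 0.0}
    - {"tx": 0, "ty": 0, "tz": 0, "twist": 0.14, "fingers": 0.0}
    - {"tx": 0, "ty": 0, "tz": 0, "twist": 0.14, "fingers": 0.0}

```text
time: 1.15
eef_pos: [0.4151, -0.26, 0.1487]
tcp_rot: [0.996, 0.093, -0.001, -0.0]
ft_force: [-0.5, 0.1, 0.1]
finger_gap: 0.0429
grip_force: 0.0
```

>>> carry_out:
  deltas:
    - {"tx": 0, "ty": 0, "tz": 0, "twist": 0.13, "fingers": 0.0}
    - {"tx": 0, "ty": 0, "tz": 0, "twist": 0.13, "fingers": 0.0}
    - {"tx": 0, "ty": 0, "tz": 0, "twist": 0.13, "fingers": 0.0}
    - {"tx": 0, "ty": 0, "tz": 0, "twist": 0.13, "fingers": 0.0}
    - {"tx": 0, "ty": 0, "tz": 0, "twist": 0, "fingers": 0.0}

```text
time: 1.65
eef_pos: [0.4147, -0.2613, 0.1491]
tcp_rot: [0.986, -0.165, -0.0, -0.0]
ft_force: [0.1, -0.4, -0.1]
finger_gap: 0.0427
grip_force: 0.0
```

```bash
cat > m1.py <<'E'
from h import *
from bench import ctrl,capture
c=capture("wrist");cv2.imwrite("pics/w2.png",c["frame"]);np.savez("w2.npz",**c)
s=ctrl.get_state();go(s,[.4156,-.2608,.016],-19);print(s["time"],s["finger_gap"],s["ft_force"])
f=c["frame"]
hc,a,r,p=rect(mask(f,(100,120,60),(130,255,255)))
P=np.array([unproj(c,q,.021)[:2] for q in p[::5]]).astype(np.float32)
print(hc,a,P.mean(0),cv2.minAreaRect(P))
print("proj tip",proj(c,[[.51,-.293,.0125],[.425,-.2637,.022]]))
E
python3 m1.py
```

```text
now [ 0.4148 -0.2613  0.1492] yaw -18.83 tilt [-0.0003 -0.    ]
need mm [  0.7  -0.8 133.2] twist 0.003
1.7 0.04253433970462426 [-0.21355907 -0.54157169  0.23429698]
[318.89361702 251.18723404] 705 [ 0.40204918 -0.2567466 ] ((0.40345168113708496, -0.2572042942047119), (0.016933860257267952, 0.029210535809397697), 71.59256744384766)
proj tip [[317.70762922  90.46877446]
 [317.69735991 221.27376518]]
```

View pics/w2.png

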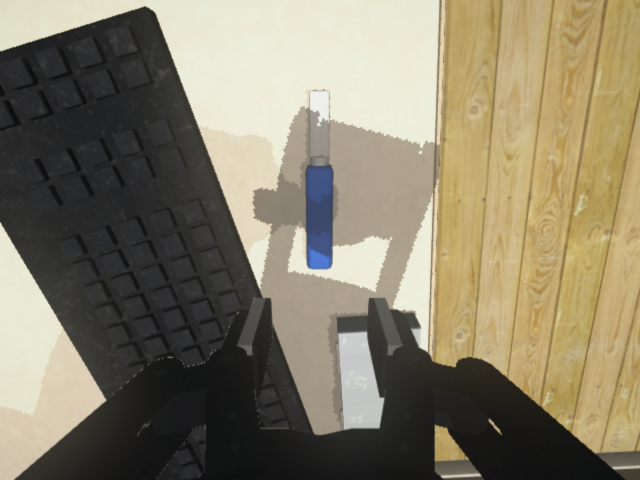

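The tool is straight ahead in the wrist view. Its tip at (319,91) and handle rows 165–268 agree with the projected estimate to about 1–2 mm. I descend and grip.

>>> carry_out:
  deltas:
    - {"tx": 0.7, "ty": 0, "tz": 30, "twist": 0, "fingers": 0.0}
    - {"tx": 0, "ty": 0, "tz": 35, "twist": 0, "fingers": 0.0}
    - {"tx": 0, "ty": 0, "tz": 30, "twist": 0, "fingers": 0.0}
    - {"tx": 0, "ty": 0, "tz": 22, "twist": 0, "fingers": 0.0}
    - {"tx": 0, "ty": 0, "tz": 15, "twist": 0, "fingers": 0.0}
  force: 60

```text
time: 2.2
eef_pos: [0.4148, -0.2611, 0.0156]
tcp_rot: [0.987, -0.163, -0.001, -0.0]
ft_force: [0.1, 0.5, -0.5]
finger_gap: 0.043
grip_force: 0.0
```

>>> carry_out:
  deltas:
    - {"tx": 0, "ty": 0, "tz": 0, "twist": 0, "fingers": 0.0}
    - {"tx": 0, "ty": 0, "tz": 0, "twist": 0, "fingers": -1}
    - {"tx": 0, "ty": 0, "tz": 0, "twist": 0, "fingers": -1}
    - {"tx": 0, "ty": 0, "tz": 0, "twist": 0, "fingers": -1}
    - {"tx": 0, "ty": 0, "tz": 0, "twist": 0, "fingers": -1}
  force: 60

```text
time: 2.7
eef_pos: [0.4161, -0.262, 0.0183]
tcp_rot: [0.986, -0.165, 0.001, 0.0]
ft_force: [-1.0, 0.4, 3.7]
finger_gap: 0.0185
grip_force: 60.5
```

>>> carry_out:
  deltas:
    - {"tx": 0, "ty": 0, "tz": 0, "twist": 0, "fingers": -1}
    - {"tx": 0, "ty": 0, "tz": 0, "twist": 0, "fingers": -1}
    - {"tx": 0, "ty": 0, "tz": 0, "twist": 0, "fingers": -1}
  force: 60

```text
time: 3.0
eef_pos: [0.4161, -0.262, 0.0183]
tcp_rot: [0.986, -0.165, 0.001, 0.0]
ft_force: [-0.7, -0.0, 6.5]
finger_gap: 0.0185
grip_force: 60.8
```

>>> carry_out:
  deltas:
    - {"tx": 0, "ty": 0, "tz": -20, "twist": 0, "fingers": -1}
    - {"tx": 0, "ty": 0, "tz": -31, "twist": 0, "fingers": -1}
    - {"tx": 11, "ty": -15.6, "tz": 0, "twist": 0, "fingers": -1}
    - {"tx": 11, "ty": -15.6, "tz": 0, "twist": 0, "fingers": -1}
    - {"tx": 11, "ty": -15.6, "tz": 0, "twist": 0, "fingers": -1}
  force: 60

```text
time: 3.5
eef_pos: [0.4623, -0.2278, 0.0687]
tcp_rot: [0.986, -0.165, 0.0, 0.0]
ft_force: [0.7, -0.9, -0.4]
finger_gap: 0.0186
grip_force: 60.0
```

>>> carry_out:
  deltas:
    - {"tx": 11, "ty": -15.6, "tz": 0, "twist": 0, "fingers": -1}
    - {"tx": 0, "ty": 0, "tz": 0, "twist": 0.07, "fingers": -1}
    - {"tx": 0, "ty": 0, "tz": 0, "twist": 0.063, "fingers": -1}
    - {"tx": 0, "ty": 0, "tz": 0, "twist": 0, "fingers": -1}
    - {"tx": 0, "ty": 0, "tz": 0, "twist": 0, "fingers": -1}
  force: 60

```text
time: 4.0
eef_pos: [0.4772, -0.2168, 0.0683]
tcp_rot: [0.973, -0.229, -0.0, 0.0]
ft_force: [-0.3, -0.4, -0.4]
finger_gap: 0.0189
grip_force: 60.0
```

```bash
cat > m2.py <<'E'
from h import *
from bench import ctrl,capture
s=ctrl.get_state();go(s,[.4775,-.217,.0693],-26.5);print(s["time"],s["finger_gap"],s["grip_force"],s["ft_force"])
c=capture("wrist");f=c["frame"]
hc,a,r,p=rect(mask(f,(5,150,120),(22,255,255)))
P=np.array([unproj(c,q,.075)[:2] for q in p]).astype(np.float32);print("lip",hc,a,P.mean(0),cv2.minAreaRect(P))
t=capture("top");T=t["frame"]
cv2.imwrite("pics/w3.png",np.hstack([cv2.resize(f[:300,160:560],None,fx=1,fy=1),cv2.resize(T[200:300,370:470],(300,300),interpolation=cv2.INTER_CUBIC)]))
p,r,y=pose(s);tip=p+r@np.array([.099,0,.0073]);print("tip est",tip,"px",proj(c,tip),proj(t,tip))
for k in(.588,): print("lip edge est px",proj(c,[[.588,-.272,.073]]),proj(t,[[.588,-.272,.073]]))
E
python3 m2.py
```

```text
now [ 0.4772 -0.2168  0.0683] yaw -26.52 tilt [-0.0002  0.0001]
need mm [ 0.3  0.  -1. ] twist -0.0003
4.0 0.01887269884496449 60.01215934753418 [-0.25708438 -0.40609207 -0.40754154]
lip [599.18181818 315.54545455] 11 [ 0.43882105 -0.31862718] ((0.438829243183136, -0.31865495443344116), (0.0004815601569134742, 0.003074957989156246), 65.37400817871094)
tip est [ 0.56582358 -0.26104277  0.06093793] px [[318.51910344  69.27315332]] [[414.38545835 265.28422292]]
lip edge est px [[318.0078296  -30.02487127]] [[421.79213052 251.8748525 ]]
```

View pics/w3.png

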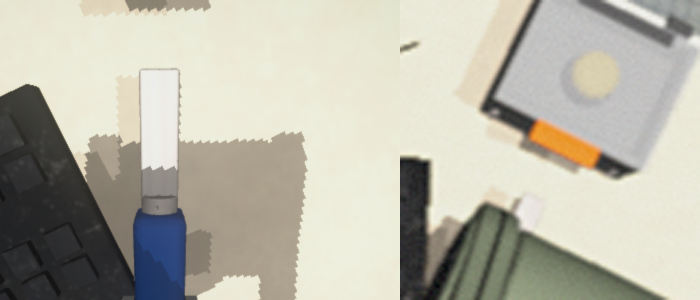

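The blade tip at (320,69) in the wrist view and (414,266) in the top view matches my prediction. The lip lies straight ahead, about 27 mm away. I advance under it.

>>> carry_out:
  deltas:
    - {"tx": 10, "ty": 0, "tz": 0, "twist": 0, "fingers": -1}
    - {"tx": 10, "ty": 0, "tz": 0, "twist": 0, "fingers": -1}
    - {"tx": 8, "ty": 0, "tz": 0, "twist": 0, "fingers": -1}
    - {"tx": 7, "ty": 0, "tz": 0, "twist": 0, "fingers": -1}
    - {"tx": 0, "ty": 0, "tz": 0, "twist": 0, "fingers": -1}

```text
time: 4.6
eef_pos: [0.51, -0.2332, 0.0683]
tcp_rot: [0.973, -0.23, 0.001, 0.0]
ft_force: [-0.2, -0.0, 0.1]
finger_gap: 0.0184
grip_force: 60.0
```

Run:
```python
from h import *
from bench import ctrl,capture
s=ctrl.get_state();p,r,y=pose(s);print(p,y,s["ft_force"])
tip=p+r@np.array([.099,0,.0073]);t=capture("top");c=capture("scene")
print(tip,proj(t,tip),proj(c,tip))
T=t["frame"];C=c["frame"]
cv2.imwrite("pics/x4.png",np.hstack([cv2.resize(C[140:260,300:430],(520,480),interpolation=cv2.INTER_CUBIC),cv2.resize(T[205:305,385:440],(264,480),interpolation=cv2.INTER_CUBIC)]))
```

```text
[ 0.5099637  -0.23323372  0.06826252] -26.596674839915256 [-0.20788381 -0.02842081  0.12868271]
[ 0.59849507 -0.27756079  0.06107935] [[423.5817794  246.58146734]] [[371.95802904 196.93866056]]
```

View pics/x4.png

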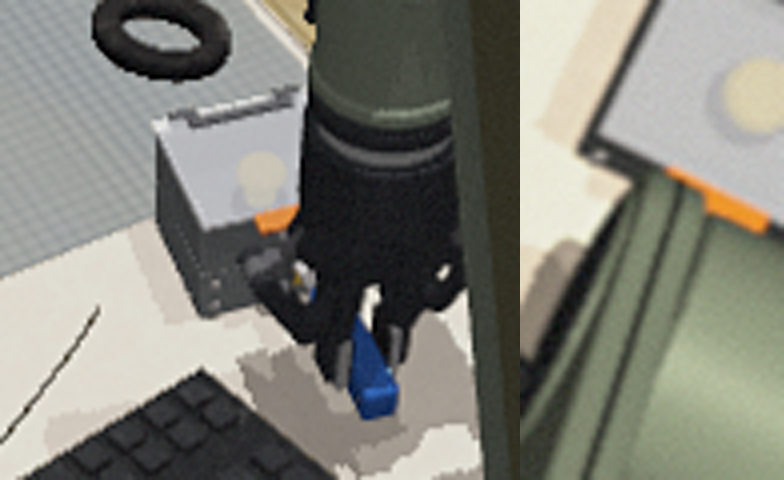

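The blade sits under the orange lip (scene crop (275,220)) with no contact force. Now the arc that levers the cover up and over.

>>> carry_out:
  deltas:
    - {"tx": 0, "ty": 0, "tz": -4.5, "twist": 0, "fingers": -1}
    - {"tx": 0, "ty": 0, "tz": -5, "twist": 0, "fingers": -1}
    - {"tx": 1, "ty": 0, "tz": -11.5, "twist": 0, "fingers": -1}
    - {"tx": 2, "ty": 0, "tz": -11.5, "twist": 0, "fingers": -1}
    - {"tx": 4, "ty": 0, "tz": -10.8, "twist": 0, "fingers": -1}

```text
time: 5.2
eef_pos: [0.5152, -0.2358, 0.1132]
tcp_rot: [0.973, -0.23, 0.0, 0.0]
ft_force: [-0.6, -0.2, -0.7]
finger_gap: 0.0183
grip_force: 60.0
```

>>> carry_out:
  deltas:
    - {"tx": 5, "ty": 0, "tz": -10.7, "twist": 0, "fingers": -1}
    - {"tx": 6.6, "ty": 0, "tz": -9.6, "twist": 0, "fingers": -1}
    - {"tx": 7.6, "ty": 0, "tz": -8.8, "twist": 0, "fingers": -1}
    - {"tx": 8.7, "ty": 0, "tz": -7.7, "twist": 0, "fingers": -1}
    - {"tx": 9.7, "ty": 0, "tz": -6.5, "twist": 0, "fingers": -1}

```text
time: 5.7
eef_pos: [0.5494, -0.2529, 0.1558]
tcp_rot: [0.973, -0.23, 0.0, 0.0]
ft_force: [-0.3, 0.2, -2.0]
finger_gap: 0.0185
grip_force: 59.9
```

Run:
```python
from h import *
from bench import ctrl,capture
s=ctrl.get_state();p,r,y=pose(s);print(p,y,s["ft_force"],s["grip_force"])
tip=p+r@np.array([.099,0,.0073]);c=capture("scene");w=capture("wrist")
print(tip,proj(c,tip),proj(w,tip))
C=c["frame"]
cv2.imwrite("pics/x5.png",np.hstack([cv2.resize(C[100:260,290:430],(420,480),interpolation=cv2.INTER_CUBIC),w["frame"][:, 140:500]]))
```

```text
[ 0.54938244 -0.25294583  0.15576651] -26.597557049701688 [-0.28579576  0.20553546 -2.01524558] 59.939117431640625
[ 0.63790934 -0.29727232  0.1485249 ] [[366.50698923 152.49833438]] [[318.58232566  77.70698583]]
```

View pics/x5.png

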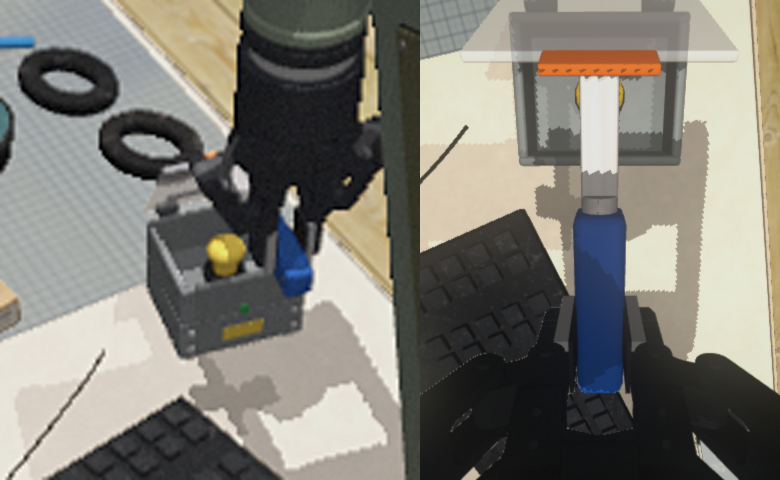

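The cover is well up, at about 60°, with the orange lip on the blade tip in the wrist view at (600,65). I continue over the top.

>>> carry_out:
  deltas:
    - {"tx": 10.4, "ty": 0, "tz": -5, "twist": 0, "fingers": -1}
    - {"tx": 11, "ty": 0, "tz": -3.9, "twist": 0, "fingers": -1}
    - {"tx": 11.4, "ty": 0, "tz": -2.2, "twist": 0, "fingers": -1}
    - {"tx": 11.6, "ty": 0, "tz": -0.8, "twist": 0, "fingers": -1}
    - {"tx": 11.5, "ty": 0, "tz": 0, "twist": 0, "fingers": -1}

```text
time: 6.3
eef_pos: [0.5987, -0.2776, 0.1666]
tcp_rot: [0.973, -0.23, -0.0, -0.0]
ft_force: [0.7, -0.5, 0.3]
finger_gap: 0.0186
grip_force: 60.0
```

>>> carry_out:
  deltas:
    - {"tx": 11.5, "ty": 0, "tz": 0, "twist": 0, "fingers": -1}
    - {"tx": 10, "ty": 0, "tz": 0, "twist": 0, "fingers": -1}
    - {"tx": 0, "ty": 0, "tz": 0, "twist": 0, "fingers": -1}
    - {"tx": 0, "ty": 0, "tz": 0, "twist": 0, "fingers": -1}
    - {"tx": 0, "ty": 0, "tz": 0, "twist": 0, "fingers": -1}

```text
time: 6.8
eef_pos: [0.6173, -0.2869, 0.1667]
tcp_rot: [0.973, -0.23, -0.0, -0.0]
ft_force: [0.0, -0.1, 0.4]
finger_gap: 0.0183
grip_force: 60.0
```

Run:
```python
from h import *
from bench import ctrl,capture
s=ctrl.get_state();go(s,[.4161,-.262,.12],-19);p,r,y=pose(s);print(s["time"],s["ft_force"],s["grip_force"])
tip=p+r@np.array([.099,0,.0073]);print(tip)
for n in("top","scene","wrist"):
    f=capture(n);hc,a,rr,q=rect(mask(f["frame"],(5,150,120),(14,255,255),(0,0,640,250)));print(n,hc,a)
    # predicted lip centre at angles
    u=np.array([.895,-.446]);h=np.array([.590,-.274])+.098*u
    for th in(1.0,1.5,1.8,2.5):
        print(th,proj(f,[*(h-u*.092*np.cos(th)),.071+.092*np.sin(th)]).round())
```

```text
now [ 0.6173 -0.2869  0.1667] yaw -26.59 tilt [-0.0008  0.0001]
need mm [-191.    67.8   46.9] twist -0.1326
6.8 [ 0.02365933 -0.05664974  0.41474574] 59.95633900165558
[ 0.70577333 -0.33124742  0.15932347]
top [215.60914077  50.33674589] 2735
1.0 [[445. 219.]]
1.5 [[459. 193.]]
1.8 [[466. 179.]]
2.5 [[473. 155.]]
scene [105.40237226 210.49270073] 1096
1.0 [[368. 154.]]
1.5 [[361. 136.]]
1.8 [[356. 128.]]
2.5 [[348. 126.]]Traceback (most recent call last):
  File "<stdin>", line 6, in <module>
  File "h.py", line 14, in rect
    n,l,s,c=cv2.connectedComponentsWithStats(m);i=1+np.argmax(s[1:,4])
                                                    ~~~~~~~~~^^^^^^^^^
    return _wrapfunc(a, 'argmax', axis=axis, out=out, **kwds)
    return bound(*args, **kwds)
ValueError: attempt to get argmax of an empty sequence
```

>>> carry_out:
  deltas:
    - {"tx": -20, "ty": 0, "tz": 0, "twist": 0, "fingers": -1}
    - {"tx": -30, "ty": 0, "tz": 0, "twist": 0, "fingers": -1}
    - {"tx": -35, "ty": 0, "tz": 0, "twist": 0, "fingers": -1}
    - {"tx": -35, "ty": 0, "tz": 0, "twist": 0, "fingers": -1}
    - {"tx": -24, "ty": 22.6, "tz": 0, "twist": 0, "fingers": -1}

```text
time: 7.45
eef_pos: [0.4772, -0.2405, 0.167]
tcp_rot: [0.973, -0.229, -0.0, -0.0]
ft_force: [-0.4, -1.1, -1.0]
finger_gap: 0.0185
grip_force: 59.9
```

>>> carry_out:
  deltas:
    - {"tx": -24, "ty": 22.6, "tz": 10, "twist": 0, "fingers": -1}
    - {"tx": -23, "ty": 22.6, "tz": 20, "twist": 0, "fingers": -1}
    - {"tx": 0, "ty": 0, "tz": 17, "twist": -0.066, "fingers": -1}
    - {"tx": 0, "ty": 0, "tz": 0, "twist": -0.066, "fingers": -1}
    - {"tx": 0, "ty": 0, "tz": 0, "twist": 0, "fingers": -1}

```text
time: 7.95
eef_pos: [0.4162, -0.2623, 0.1198]
tcp_rot: [0.986, -0.166, -0.0, -0.0]
ft_force: [0.7, -0.6, -0.4]
finger_gap: 0.0186
grip_force: 59.9
```

Run:
```python
from h import *
from bench import ctrl,capture
s=ctrl.get_state();go(s,[.4161,-.262,.0183],-19);print(s["time"],s["ft_force"],s["grip_force"])
c=capture("top");np.savez("top2.npz",**c);d=capture("scene");w=capture("wrist")
A=cv2.resize(c["frame"][130:290,380:520],(420,480),interpolation=cv2.INTER_CUBIC)
cv2.imwrite("pics/x6.png",np.hstack([A,w["frame"][:,140:500]]))
```

```text
now [ 0.4162 -0.2623  0.1198] yaw -19.07 tilt [-0.0001 -0.    ]
need mm [ -0.2  -0.2 101.5] twist -0.0012
7.95 [ 0.70695469 -0.60098818 -0.43744496] 59.909425377845764
```

View pics/x6.png

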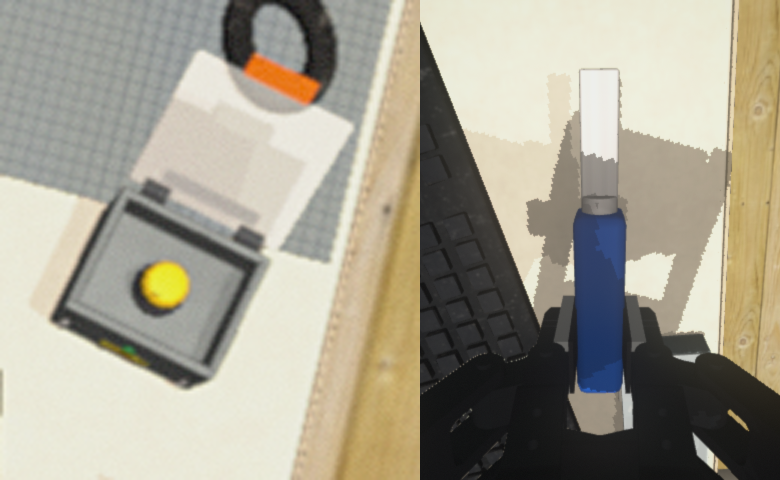

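The cover is fully open and lies back with its lip at crop (283,78). The tool is still held straight. I lay it down.

>>> carry_out:
  deltas:
    - {"tx": 0, "ty": 0, "tz": 35, "twist": 0, "fingers": -1}
    - {"tx": 0, "ty": 0, "tz": 30, "twist": 0, "fingers": -1}
    - {"tx": 0, "ty": 0, "tz": 20, "twist": 0, "fingers": -1}
    - {"tx": 0, "ty": 0, "tz": 10, "twist": 0, "fingers": -1}
    - {"tx": 0, "ty": 0, "tz": 3, "twist": 0, "fingers": -1}

```text
time: 8.6
eef_pos: [0.4167, -0.2622, 0.0212]
tcp_rot: [0.986, -0.165, -0.0, -0.0]
ft_force: [-0.3, 1.1, -0.7]
finger_gap: 0.0187
grip_force: 60.0
```

>>> carry_out:
  deltas:
    - {"tx": 0, "ty": 0, "tz": 2, "twist": 0, "fingers": -1}
    - {"tx": 0, "ty": 0, "tz": 1, "twist": 0, "fingers": -1}
    - {"tx": 0, "ty": 0, "tz": 0, "twist": 0, "fingers": -1}
    - {"tx": 0, "ty": 0, "tz": 0, "twist": 0, "fingers": -1}

```text
time: 9.0
eef_pos: [0.417, -0.2626, 0.0195]
tcp_rot: [0.986, -0.165, 0.001, 0.0]
ft_force: [-0.3, -1.5, -0.5]
finger_gap: 0.0184
grip_force: 60.0
```

>>> carry_out:
  deltas:
    - {"tx": 0, "ty": 0, "tz": 0.7, "twist": 0, "fingers": -1}
    - {"tx": 0, "ty": 0, "tz": 0.7, "twist": 0, "fingers": -1}
    - {"tx": 0, "ty": 0, "tz": 0, "twist": 0, "fingers": -1}
    - {"tx": 0, "ty": 0, "tz": 0, "twist": 0, "fingers": -1}

```text
time: 9.4
eef_pos: [0.4169, -0.2625, 0.0183]
tcp_rot: [0.986, -0.165, 0.0, 0.0]
ft_force: [-1.8, 2.4, 6.4]
finger_gap: 0.0183
grip_force: 61.0
```

The tool rests on the desk (6 N reaction). I release it, rise, and move over the button while shutting the fingers.

>>> carry_out:
  deltas:
    - {"tx": 0, "ty": 0, "tz": 0, "twist": 0, "fingers": -0.3}
    - {"tx": 0, "ty": 0, "tz": 0, "twist": 0, "fingers": 0.0}
    - {"tx": 0, "ty": 0, "tz": 0, "twist": 0, "fingers": 0.0}
    - {"tx": 0, "ty": 0, "tz": 0, "twist": 0, "fingers": 0.0}
    - {"tx": 0, "ty": 0, "tz": -15, "twist": 0, "fingers": 0.0}

```text
time: 9.9
eef_pos: [0.4155, -0.2615, 0.0311]
tcp_rot: [0.986, -0.165, -0.002, -0.001]
ft_force: [0.1, 0.1, 0.2]
finger_gap: 0.043
grip_force: 0.0
```

>>> carry_out:
  deltas:
    - {"tx": 0, "ty": 0, "tz": -35, "twist": 0, "fingers": 0.0}
    - {"tx": 0, "ty": 0, "tz": -40, "twist": 0, "fingers": 0.0}
    - {"tx": 0, "ty": 0, "tz": -30, "twist": 0, "fingers": 0.0}
    - {"tx": 36.5, "ty": -6.5, "tz": 0, "twist": 0, "fingers": -1}
    - {"tx": 36.5, "ty": -6.5, "tz": 0, "twist": 0, "fingers": -1}

```text
time: 10.4
eef_pos: [0.4908, -0.2743, 0.1392]
tcp_rot: [0.986, -0.166, 0.001, 0.001]
ft_force: [-0.3, -0.8, -0.9]
finger_gap: 0.0145
grip_force: 0.0
```

>>> carry_out:
  deltas:
    - {"tx": 36.5, "ty": -6.5, "tz": 0, "twist": 0, "fingers": -1}
    - {"tx": 36.5, "ty": -6.5, "tz": 0, "twist": 0, "fingers": -1}
    - {"tx": 36.5, "ty": -6.5, "tz": 0, "twist": 0, "fingers": -1}
    - {"tx": 36.5, "ty": -6.5, "tz": 0, "twist": 0.13, "fingers": -1}
    - {"tx": 0, "ty": 0, "tz": 0, "twist": 0, "fingers": -1}

```text
time: 10.9
eef_pos: [0.6403, -0.2971, 0.1362]
tcp_rot: [0.973, -0.229, 0.001, 0.0]
ft_force: [-0.3, -0.1, -0.5]
finger_gap: 0.0001
grip_force: 0.0
```

Run:
```python
from h import *
from bench import ctrl,capture
s=ctrl.get_state();go(s,[.637,-.297,.0845],-26.5);print(s["time"],s["ft_force"],s["finger_gap"])
t=capture("top");w=capture("wrist")
hc,a,rr,q=rect(mask(t["frame"],(100,120,60),(130,255,255),(390,290,450,380)));print("handle",hc,a)
try:
  hc,a,rr,q=rect(mask(w["frame"],(22,120,120),(32,255,255)));print("btn wrist",hc,a)
except Exception as e:print(e)
```

```text
now [ 0.6403 -0.2971  0.1362] yaw -26.48 tilt [ 0.0027 -0.0005]
need mm [-3.2  1.4 51.6] twist 0.0003
10.9 [-0.30477593 -0.07670913 -0.45674861] 0.00010795925564613156Traceback (most recent call last):
  File "<stdin>", line 5, in <module>
  File "h.py", line 14, in rect
    n,l,s,c=cv2.connectedComponentsWithStats(m);i=1+np.argmax(s[1:,4])
                                                    ~~~~~~~~~^^^^^^^^^
    return _wrapfunc(a, 'argmax', axis=axis, out=out, **kwds)
    return bound(*args, **kwds)
ValueError: attempt to get argmax of an empty sequence
```

>>> carry_out:
  deltas:
    - {"tx": -3, "ty": 1.4, "tz": 10, "twist": 0, "fingers": -1}
    - {"tx": 0, "ty": 0, "tz": 15, "twist": 0, "fingers": -1}
    - {"tx": 0, "ty": 0, "tz": 15, "twist": 0, "fingers": -1}
    - {"tx": 0, "ty": 0, "tz": 8, "twist": 0, "fingers": -1}
    - {"tx": 0, "ty": 0, "tz": 0, "twist": 0, "fingers": -1}

```text
time: 11.5
eef_pos: [0.6317, -0.2963, 0.0871]
tcp_rot: [0.973, -0.229, -0.002, -0.0]
ft_force: [-0.1, 0.3, 0.1]
finger_gap: -0.0001
grip_force: 0.0
```

```bash
cat > st.py <<'E'
from h import *
from bench import ctrl,capture
L=[]
for i in range(8):
    s=ctrl.get_state();L.append([*s["eef_pos"],*s["ft_force"]]);w=capture("scene" if i<7 else "wrist")
L=np.array(L);print(L.mean(0).round(4),L.std(0).round(4));go(s,[.637,-.297,.0755],-26.5);print(s["time"],s["finger_gap"])
cv2.imwrite("pics/w9.png",w["frame"])
E
python3 st.py
```

```text
[ 0.6331 -0.2968  0.0894  0.19    0.2075 -0.0043] [6.000e-04 2.000e-04 1.000e-03 3.179e-01 5.606e-01 4.244e-01]
now [ 0.6335 -0.2969  0.0901] yaw -26.48 tilt [0.0013 0.0001]
need mm [ 3.2 -1.5 14.6] twist 0.0004
11.85 6.564061228032875e-05
```

View pics/w9.png

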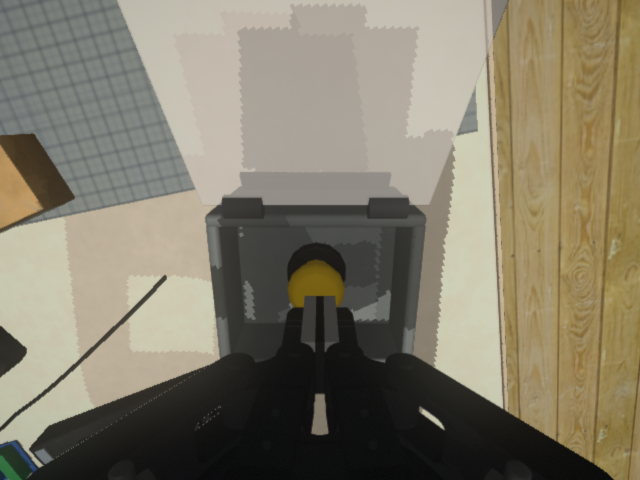

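The fingers are shut at (319,297), over the cap centred at column 317, and the rim and cover are clear. I descend slowly.

>>> carry_out:
  deltas:
    - {"tx": 1, "ty": -1, "tz": 2, "twist": 0, "fingers": -1}
    - {"tx": 1, "ty": 0, "tz": 2, "twist": 0, "fingers": -1}
    - {"tx": 0, "ty": 0, "tz": 1, "twist": 0, "fingers": -1}
    - {"tx": 0, "ty": 0, "tz": 0, "twist": 0, "fingers": -1}
    - {"tx": 0, "ty": 0, "tz": 0, "twist": 0, "fingers": -1}

```text
time: 12.4
eef_pos: [0.6353, -0.2968, 0.0843]
tcp_rot: [0.973, -0.229, -0.0, 0.0]
ft_force: [-0.2, -0.2, -0.9]
finger_gap: -0.0
grip_force: 0.0
```

>>> carry_out:
  deltas:
    - {"tx": 0, "ty": 0, "tz": 1, "twist": 0, "fingers": -1}
    - {"tx": 0, "ty": 0, "tz": 1, "twist": 0, "fingers": -1}
    - {"tx": 0, "ty": 0, "tz": 1, "twist": 0, "fingers": -1}
    - {"tx": 0, "ty": 0, "tz": 1, "twist": 0, "fingers": -1}
    - {"tx": 0, "ty": 0, "tz": 0, "twist": 0, "fingers": -1}

```text
time: 12.9
eef_pos: [0.6354, -0.2968, 0.0806]
tcp_rot: [0.973, -0.229, 0.0, 0.0]
ft_force: [-0.3, -0.7, 2.7]
finger_gap: -0.0004
grip_force: 1.0
```

```bash
sed -i '/imwrite/d' st.py; python3 st.py
```

```text
[ 0.6354 -0.2968  0.0806 -0.3033  0.0623  1.9169] [0.     0.     0.     0.3987 0.4102 0.4276]
now [ 0.6354 -0.2968  0.0805] yaw -26.48 tilt [0.0003 0.0001]
need mm [ 1.5 -0.5  5. ] twist 0.0003
13.25 -2.7801402918733097e-05
```

>>> carry_out:
  deltas:
    - {"tx": 0, "ty": 0, "tz": 1, "twist": 0, "fingers": -1}
    - {"tx": 0, "ty": 0, "tz": 1, "twist": 0, "fingers": -1}
    - {"tx": 0, "ty": 0, "tz": 1, "twist": 0, "fingers": -1}
    - {"tx": 0, "ty": 0, "tz": 1, "twist": 0, "fingers": -1}
    - {"tx": 0, "ty": 0, "tz": 1, "twist": 0, "fingers": -1}

```text
time: 13.8
eef_pos: [0.6354, -0.2968, 0.0756]
tcp_rot: [0.973, -0.229, 0.0, 0.0]
ft_force: [0.3, 0.9, 4.2]
finger_gap: -0.0
grip_force: 2.0
```

```bash
sed -i 's/range(8)/range(24)/;s/i<7/i<23/' st.py; python3 st.py
```

```text
[ 0.6354 -0.2968  0.0755 -0.3164 -0.072   4.0888] [0.000e+00 0.000e+00 1.000e-04 5.167e-01 4.957e-01 4.946e-01]
now [ 0.6354 -0.2968  0.0754] yaw -26.48 tilt [0.0002 0.0001]
need mm [ 1.5 -0.6 -0.1] twist 0.0003
14.95 2.680651008866666e-05
```

>>> carry_out:
  deltas:
    - {"tx": 0, "ty": 0, "tz": 0.4, "twist": 0, "fingers": -1}
    - {"tx": 0, "ty": 0, "tz": 0, "twist": 0, "fingers": -1}
    - {"tx": 0, "ty": 0, "tz": 0, "twist": 0, "fingers": -1}

```text
time: 15.3
eef_pos: [0.6354, -0.2968, 0.0751]
tcp_rot: [0.973, -0.229, 0.0, 0.0]
ft_force: [-0.1, -0.9, 4.2]
finger_gap: -0.0001
grip_force: 2.1
```

```bash
python3 st.py; python3 -c "
from bench import sign_off;print(sign_off())"
```

```text
[ 0.6354 -0.2968  0.0751 -0.0242 -0.0687  4.0901] [0.     0.     0.     0.6166 0.4997 0.4507]
now [ 0.6354 -0.2968  0.075 ] yaw -26.48 tilt [0.0001 0.0001]
need mm [ 1.6 -0.6 -0.5] twist 0.0003
16.45 0.00012090034167873436
the job is handed in; nothing more can be done
None
```

Job handed in at 16.5 s: the blade tipped the cover fully open, the pry blade is back on the desk clear of the box (I did not photograph it after release), and the button is held at about 6–7.5 mm of its 14 mm, going by force (4.1 N) and height.

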